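# Clamp a model truck bed in a cam-lock vice

## Robot

A 6-joint arm with a two-finger parallel gripper is mounted at the origin on the work surface. World frame = base frame: x ahead of the robot, y to its left, z up, the work surface at z = 0. Lengths are in m, angles in rad, forces in N, time in s.
With the tool pointing down it reaches from about 0.3 to 0.85 m from the base axis. Payload 4.2 kg.
Tool frame: the origin (TCP) lies at the very end of the fingers, on their centre line; the grasp point (between the pads) lies 19 mm behind it; z points along the fingers, x is the direction in which the jaws open and shut, and the axes are right-handed (so a half turn about z gives the same grasp; the last joint's range is limited). The gripper opens to 91 mm and grips with 3 to 60 N. Pads are 32 mm wide; open, the fingers measure 118 mm over their backs; the gripper's body (76 mm by 178 mm) begins 60 mm behind the grasp point.
Start: joints at [-1.191, 0.32, 1.565, -0, 1.257, -0.02], TCP at [0.224, -0.53, 0.214] pointing down, gripper open.
Joint ranges: [-3.11, 3.11], [-0.84, 2.01], [0.21, 2.61], [-1.34, 4.49], [0.05, 2.63], [-2.56, 2.56]. Speed limits (rad/s): [2.57, 2.57, 3.14, 3.14, 3.14, 3.14].

## Interface

Orientations are given as a rotation vector (axis times angle).
In Python, from workcell import * gives the robot as it stands.
- The arm moves only by the tool jog_arm, never from a script. Its argument "increments" is text: rows parted by semicolons, each of 7 numbers parted by spaces: the shift along the tool's x, y, z in mm, then the turn, a rotation vector about the tool's x, y, z in degrees, then the closure in counts, from 0 (fully open) to 255 (shut). In form: tx ty tz wx wy wz jaw; .... A call has exactly 10 rows; each row is the pose to reach, as a shift and turn from the pose commanded when the call began, along the tool's axes at that moment; what a row does not reach only later rows make up. A row lasts 1/10 s, in which the tool goes at most 50 mm and 8.59 degrees, less where a joint would pass 70% of its speed; a pose out of reach is approached as far as the arm can. A call with a gripper value outside its range is refused whole. The fingers move at their own pace and stop on an object; "squeeze" is the grip in N (left out, the last holds). Time passes only in rows, so rows that repeat a pose let the fingers close, or fill a call up. It gives the time, the measured TCP pose, the force and the opening at its end, in the units of the state.
- get_state(): the state, without advancing time (a new reading comes with each control period).
- capture(name): name is "scene" or "top"; returns a dict with "pixels" (400x640x3 uint8, red, green, blue), "vfov" (degrees; the focal length in pixels is half the picture's height over the tangent of half this angle, whatever the lens; pixels are square), "cx", "cy" (the principal point, pixels), "k1" (the pictures are not rectified: a ray, as slopes to the right and down, at radius r is drawn at 1 + k1 r^2 times it, then the intrinsics apply), "R" (3x3) and "t" (3): a world point X has camera coordinates R X + t. Camera axes: x right, y down, z forward; pixel columns grow to the right and rows downward; lengths in m; the calibration is good to about 2 mm. A picture is of the moment at which its call begins. There is no depth.
- sign_off(): hands the job in, once; it reports no verdict.
Trained networks look in the newest picture that a camera, given by its name, has taken for a name from the list of things; names that differ only in an ending like _2 or _b are one class to them, and where a whole thing is asked for, a point or a joint stands for the part that bears it (a point fixed in the world has none). Each returns a list of dicts, best first, with "p" (0 to 1); they miss things now and then, are a little off and sometimes report something else, mostly with a low value. They report only what shows in the picture. A call takes as long as a camera call. They do not tell look-alikes from the thing itself.
- spot_in(camera, label): "at" ([column, row] in pixels, amid what is visible of it).
The state is a dict: "time_s": time; "joints": joint angles; "joint_velocities": joint speeds; "joint_efforts": joint torques, N m; "eef_pos": TCP position; "orientation": TCP orientation; "wrist_force": force on the tool from outside, world axes, zero at the start; "ft_torque": the same for the moment, N m; "gripper_width": finger opening in m.
Only numpy, scipy, OpenCV 4.12 (cv2) and the standard library are available. Lean on these libraries where they do the work, as an engineer would, in place of code of your own. Each camera call takes 0.05 s, during which the arm holds its last target.

## Task

The blue cargo bed of the model truck lies loose between the jaws of the cam-lock vice. By pushing only, with nothing picked up and the bed itself not touched: push the cam lever all the way out to its low point to free the sliding jaw, then push the sliding jaw forward until the bed is seated snugly between both jaws, and finally push the lever back in line with the vice so that the jaw is locked. Leave the other things on the bench where they are.

Things in the scene. Friction and masses are not known exactly. Their poses are not given: they have to be found in the camera images.
- vice: Cam-lock assembly vice, fixed: aluminium base plate 330 x 150 x 12 mm. Origin on the bench under its middle; +x is the closing direction (sliding jaw towards fixed jaw), +y to the left of it. Fixed grey jaw with cork face at the +x end, 110 mm wide, top 62 mm above the bench. Guide strips and the jaw's tail bar along the middle, x = -165 to +5 mm, stay below 23 mm above the bench.
- fixed_face (a point): Point on the cork face of the fixed jaw, 135 mm along the vice's x from its origin, mid width, 37 mm above the bench. Carries the vice's axes.
- jaw (a joint): Travel of the sliding jaw along the vice's +x in m, 0 (fully back) to 0.075; its back stands at vice x = -45 mm + travel. 0.055 = bed seated against both jaws (96 mm between the cork faces). It starts at 0 to 0.025. With the cam low it slides with about 3 N, stays where it is left and feels heavy (about 4 kg), so push it slowly; with the cam locked a brake holds it up to about 25 N.
- jaw_back (a point): Middle of the black rubber pad on the back (-x) of the grey sliding jaw, where it is pushed forward; 42 mm above the bench. The pad is 60 mm wide and reaches from 27 to 59 mm above the bench; the jaw is 90 mm wide, 29 mm thick with pad and cork, top 62 mm above the bench. Carries the vice's axes.
- jaw_face (a point): Middle of the cork face (+x side) of the sliding jaw, 29 mm ahead of jaw_back, 42 mm above the bench.
- cam (a joint): Angle of the brass oval cam and its lever in rad, range 0 to 1.65 with a stop at each end, growing counterclockwise seen from above. 0 = low point, jaw free, lever straight out to the vice's left (+y); 1.57 = high point, jaw locked, lever lying along the vice's -x. It starts locked, 1.3 to 1.6. It stays where it is left; the knob needs about 2 to 5 N.
- cam_pivot (a point): Axis of the cam, fixed on the vice 70 mm behind (-x) and 52 mm to the left (+y) of the vice's origin; this point is 35 mm above the bench.
- cam_knob (a point): Middle of the upright red knob at the end of the lever: 20 mm in diameter, from 32 to 74 mm above the bench, this point 53 mm above it, 80 mm from the pivot axis. The steel lever under it is 14 mm wide and lies 24 to 32 mm above the bench.
- bed: Cargo bed of the pickup model: blue open tray with a slatted wooden floor, 96 mm long (its x) x 70 mm wide x 30 mm high, walls 3 mm, 60 g. Origin at the centre of its underside. It lies loose on the base plate between the jaws, 6 to 18 mm short of the fixed jaw, up to 4 degrees askew.
- truck: Bystander, loose: blue truck cab on its bare black chassis with wheels, 190 x 76 x 65 mm, to the right of the vice. Origin under its middle.
- jar_a: Bystander, loose: red paint jar, 36 mm in diameter, 55 mm high, left of the vice. Origin at the centre of its underside.
- jar_b: Bystander, loose: dark green paint jar with a white cap, same size, left of the vice.
- jar_c: Bystander, loose: ochre paint jar, same size, left of the vice.
- glue: Bystander, loose: white glue bottle with a red label and tip, 42 mm in diameter, 129 mm high, left of the vice. Origin at the centre of its underside.
- knife: Bystander, loose: craft knife 150 mm long, 10 mm thick, lying to the right of the vice. Origin under its middle.
- pot_lid: Bystander, loose: steel paint-pot lid, 32 mm in diameter, 7 mm high, lying before the near end of the vice.
There are look-alikes about, which are no part of the job. Leave any orange or red look-alike of the bed alone.

How it is judged:
By the outcome, as a careful person would: the job done as asked, in the order asked, and still so for the second after the job is handed in, with the robot touching nothing.
It also fails if it takes over 61 s, if anything falls off the work surface, if the arm or the gripper's body presses on something with over 40 N, if the wrist force passes 120 N, or if a joint passes its speed limit or range.

## Working session

There is one attempt and no reset: what is moved stays moved. The work goes in short steps, Python scripts to look and compute and a tool call to move; the robot and the scene stay as the last step left them, time stands still between calls to the robot, and variables do not carry over. Pictures are saved under pics/ and viewed, and the job is handed in when it is done.

Besides the shell and the picture viewer there is one more tool, called after "Call:" as a command line: name --argument value ..., lists and objects as JSON in quotes. jog_arm: Moves the arm, as the interface text tells. Its arguments: {"type":"object","properties":{"increments":{"type":"string"},"squeeze":{"type":"number"}},"required":["increments"]}

```bash
mkdir -p pics; ls
cat > h.py <<'E'
from workcell import *
import numpy as np, cv2
def K(c):
    f=200/np.tan(np.radians(c["vfov"])/2); return np.array([[f,0,c["cx"]],[0,f,c["cy"]],[0,0,1.]])
def proj(c,X):
    X=np.atleast_2d(X).astype(float); rv=cv2.Rodrigues(np.array(c["R"],float))[0]
    return cv2.projectPoints(X,rv,np.array(c["t"],float),K(c),np.array([c["k1"],0,0,0,0.]))[0][:,0]
def ray(c,uv,z):
    n=cv2.undistortPoints(np.array([[uv]],float),K(c),np.array([c["k1"],0,0,0,0.]))[0,0]
    R=np.array(c["R"]);t=np.array(c["t"]); o=-R.T@t; d=R.T@np.array([n[0],n[1],1]); return o+d*(z-o[2])/d[2]
def save(c,n): cv2.imwrite("pics/"+n+".png",c["pixels"][:,:,::-1])
E
python3 - <<'E'
from h import *
for n in("scene","top"):
    c=capture(n); save(c,n+"0"); print(n,c["vfov"],c["cx"],c["cy"],c["k1"],-np.array(c["R"]).T@c["t"])
    for l,z in(("vice",.03),("jaw_back",.042),("cam_knob",.053),("cam_pivot",.035),("bed",.02),("fixed_face",.037)):
        for s in spot_in(n,l)[:3]: print(l,s["at"],round(s["p"],2),ray(c,s["at"],z).round(3))
s=get_state();print(s)
E
```

```text
pics
scene 47.93770514230641 319.17929982357083 204.2870878553298 -0.11527890923594497 [1.177283   0.42585312 0.68964474]
vice [249.7, 183.7] 0.74 [ 0.583 -0.13   0.03 ]
vice [245.1, 208.4] 0.58 [ 0.654 -0.085  0.03 ]
jaw_back [249.5, 186.8] 0.73 [ 0.603 -0.113  0.042]
jaw_back [296.3, 189.3] 0.54 [ 0.552 -0.02   0.042]
cam_knob [295.7, 191.6] 0.59 [ 0.57  -0.009  0.053]
cam_pivot [246.5, 209.1] 0.88 [ 0.658 -0.077  0.035]
bed [380.4, 286.3] 0.75 [0.675 0.254 0.02 ]
bed [382.3, 223.7] 0.71 [0.523 0.182 0.02 ]
bed [205.2, 215.2] 0.57 [ 0.711 -0.151  0.02 ]
fixed_face [241.2, 209.5] 0.63 [ 0.667 -0.084  0.037]
top 46.47733806874109 318.6955125628506 191.9040403088682 -0.050626657503930896 [0.44082176 0.03488397 0.92226765]
vice [394.4, 191.4] 0.81 [ 0.614 -0.112  0.03 ]
jaw_back [385.2, 198.9] 0.93 [ 0.598 -0.091  0.042]
cam_knob [354.7, 222.8] 0.68 [ 0.551 -0.031  0.053]
cam_knob [444.2, 222.2] 0.52 [ 0.549 -0.199  0.053]
cam_pivot [391.8, 192.4] 0.7 [ 0.612 -0.106  0.035]
bed [211.9, 167.2] 0.71 [0.672 0.249 0.02 ]
bed [244.1, 247.0] 0.7 [0.512 0.182 0.02 ]
fixed_face [445.7, 217.4] 0.24 [ 0.56  -0.207  0.037]
{'time_s': 0.7, 'joints': array([-1.19101814e+00,  3.19575607e-01,  1.56450821e+00,  2.87305308e-05,
        1.25744985e+00, -2.00122943e-02]), 'joint_velocities': array([-1.64130762e-03,  2.38643647e-04,  2.63501245e-03, -3.75333681e-04,
        2.90705062e-06, -4.55400009e-04]), 'joint_efforts': array([-1.91241470e-04, -4.12232459e+01, -2.32193041e+01,  7.24834925e-02,
        3.76507966e-02,  1.13687417e-06]), 'eef_pos': array([ 0.22380481, -0.52964981,  0.21398677]), 'orientation': array([ 2.61829403e+00, -1.73610800e+00,  1.00627591e-04]), 'wrist_force': array([ 0.46679314, -0.02338376,  0.29661509]), 'ft_torque': array([ 0.00641078,  0.02829431, -0.02281711]), 'gripper_width': 0.09112452868256862}
```

Run:
```python
import cv2
a=cv2.imread("pics/top0.png"); cv2.imwrite("pics/topc.png",cv2.resize(a[110:310,300:540],(720,600),interpolation=2))
```

```text
(no output)
```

View pics/top0.png

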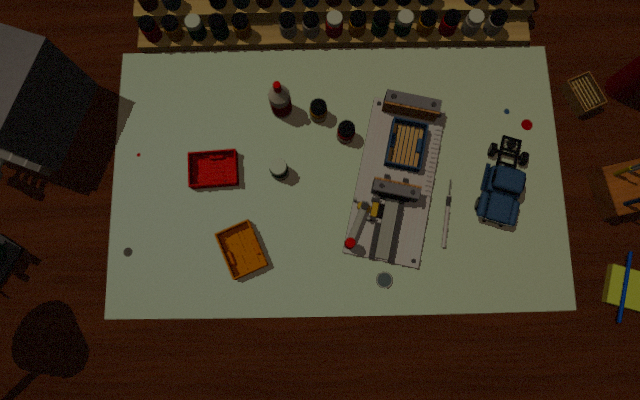

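View pics/scene0.png

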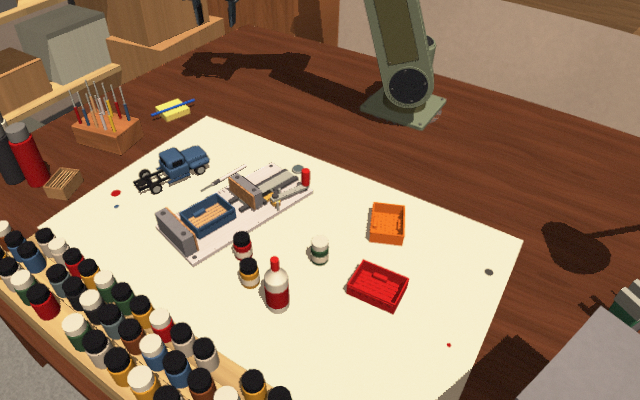

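View pics/topc.png

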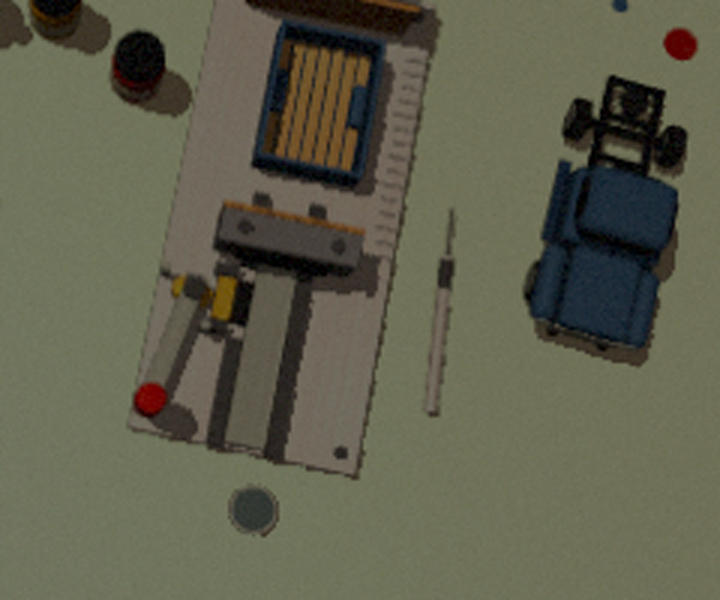

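The vice is at top (395,185). The blue bed is in it at (408,145), and the red knob is at (350,243) at the lever end.
- **Could be taken for the bed:** red tray (214,168), orange tray (242,249), blue cab (500,190), wooden crate (587,93).
- **Could be taken for the knob:** red dots (527,125) and (138,154).

I choose the bed and knob in the vice. Next I'll fit the vice pose.

Run:
```python
import cv2
a=cv2.imread("pics/top0.png"); a=cv2.convertScaleAbs(a,alpha=1.7); cv2.imwrite("pics/tA.png",cv2.resize(a[80:180,335:455],(720,600),interpolation=2))
cv2.imwrite("pics/tB.png",cv2.resize(a[175:275,335:455],(720,600),interpolation=2))
a=cv2.imread("pics/scene0.png"); cv2.imwrite("pics/sA.png",cv2.resize(a[140:270,145:325],(792,572),interpolation=2))
```

```text
(no output)
```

View pics/tA.png

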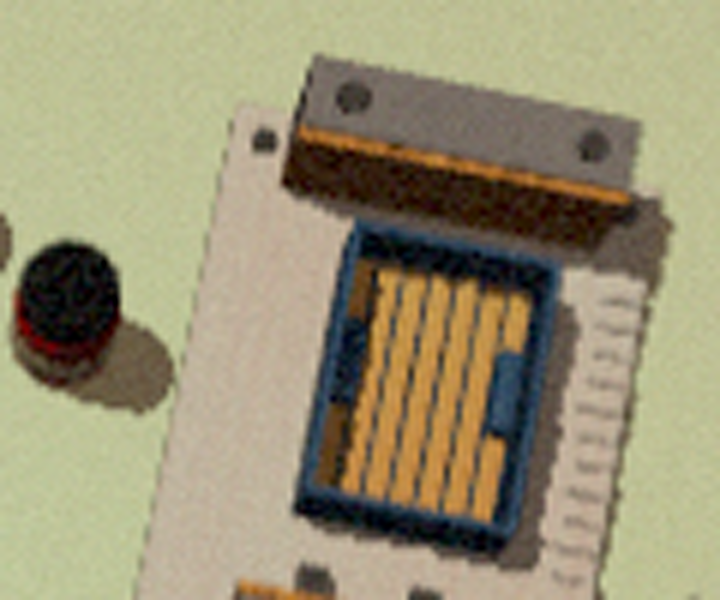

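View pics/tB.png

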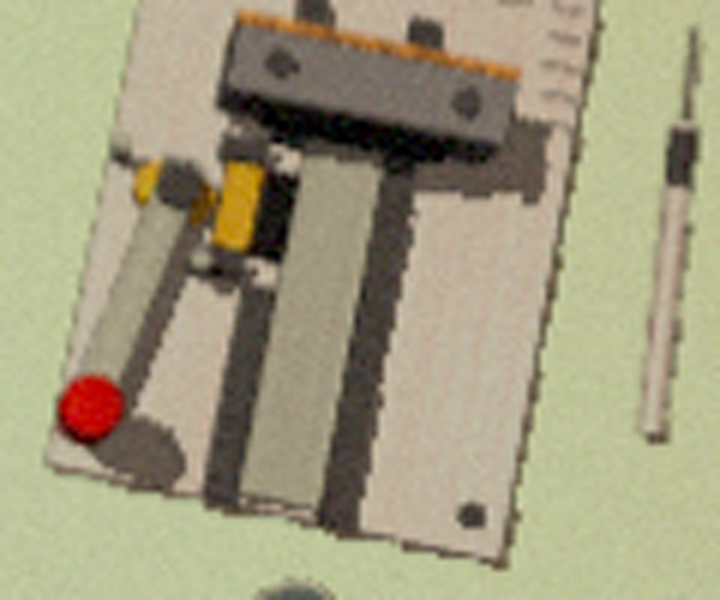

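View pics/sA.png

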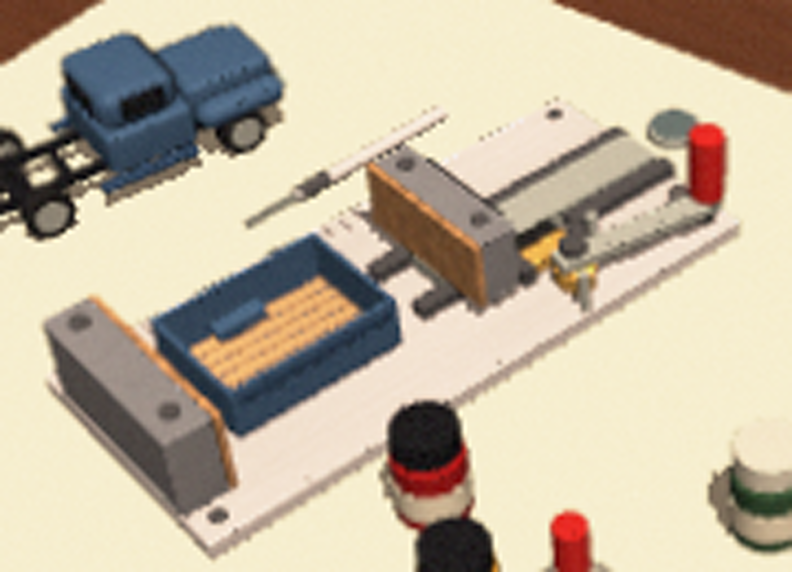

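```bash
cat > fit.py <<'E'
from h import *
from scipy.optimize import least_squares
if __name__=="__main__":
    T=capture("top");S=capture("scene")
    obs=[(T,(374.2,97.2),(.165,.075,.012)),(T,(342.8,252.2),(-.165,.075,.012)),(T,(418.8,268.3),(-.165,-.075,.012)),
     (T,(385.5,101.7),(.135,.055,.062)),(T,(440.3,113.3),(.135,-.055,.062)),
     (S,(193.9,265.5),(.165,.075,.012)),(S,(312.7,191.8),(-.165,.075,.012))]
    ex=[(T,(350.2,243),'k'),(S,(305.9,170.2),'k'),(T,(375,177.2),.045),(T,(421.3,187.2),-.045)]
    def W(p,l):
        c,s=np.cos(p[2]),np.sin(p[2]); return [p[0]+c*l[0]-s*l[1],p[1]+s*l[0]+c*l[1],l[2]]
    def kn(a,z=.074): return (-.07-.08*np.sin(a),.052+.08*np.cos(a),z)
    def f(p):
        r=[proj(c,W(p,l))[0]-uv for c,uv,l in obs]
        for c,uv,k in ex: r.append(proj(c,W(p,kn(p[4]) if k=='k' else (-.016+p[3],k,.062)))[0]-uv)
        return np.concatenate(r)
    o=least_squares(f,[.6,-.1,-.2,.01,1.5],loss='soft_l1');p=o.x
    print("pose x y yaw jaw cam",p.round(4)); print(f(p).reshape(-1,2).round(1).tolist())
    for n,l in(("knob",kn(p[4],.053)),("pivot",(-.07,.052,.035)),("low",kn(0,.053)),("back",(-.045+p[3],0,.042)),("backseat",(.01,0,.042))): print(n,np.round(W(p,l),4))
    for c,m in((T,"top"),(S,"scene")):
        for l in("jar_a","jar_b","jar_c","glue","truck","knife","pot_lid"):
            q=spot_in(m,l)
            if m=="top":print(l,[(x["at"],round(x["p"],2),ray(c,x["at"],.03)[:2].round(3).tolist()) for x in q[:3]])
E
python3 fit.py
```

```text
pose x y yaw jaw cam [ 0.6431 -0.1189 -0.2283 -0.0019  1.3776]
[[0.2, -1.2], [-0.1, -0.0], [-0.2, 0.1], [-1.1, 0.3], [-0.6, -0.1], [-0.8, -2.4], [0.7, -3.0], [0.0, -1.1], [0.1, -1.0], [-0.0, 0.2], [0.4, -0.1]]
knob [ 0.5137 -0.0197  0.053 ]
pivot [ 0.5867 -0.0524  0.035 ]
low [0.6048 0.0255 0.053 ]
back [ 0.5974 -0.1083  0.042 ]
backseat [ 0.6528 -0.1212  0.042 ]
jar_a [([351.3, 134.4], 0.76, [0.732, -0.031]), ([317.6, 105.4], 0.61, [0.795, 0.035]), ([279.4, 168.6], 0.59, [0.664, 0.113])]
jar_b [([351.3, 134.4], 0.76, [0.732, -0.031]), ([317.6, 105.4], 0.61, [0.795, 0.035]), ([279.4, 168.6], 0.59, [0.664, 0.113])]
jar_c [([351.3, 134.4], 0.76, [0.732, -0.031]), ([317.6, 105.4], 0.61, [0.795, 0.035]), ([279.4, 168.6], 0.59, [0.664, 0.113])]
glue [([278.9, 100.5], 0.84, [0.807, 0.114])]
truck [([503.7, 185.6], 0.93, [0.622, -0.329])]
knife []
pot_lid [([384.1, 276.8], 0.56, [0.45, -0.085]), ([394.1, 190.8], 0.35, [0.616, -0.111])]
```

```bash
cat > plan.py <<'E'
from h import *
import json,sys
VX,VY,VT=0.6431,-0.1189,-0.2283
def w(lx,ly): c,s=np.cos(VT),np.sin(VT); return VX+c*lx-s*ly, VY+s*lx+c*ly
def loc(X,Y):
    c,s=np.cos(VT),np.sin(VT); dx,dy=X-VX,Y-VY; return c*dx+s*dy,-s*dx+c*dy
def knob(a): return -.07-.08*np.sin(a), .052+.08*np.cos(a)
def fing(a,r): # finger centre behind(+r: pushes towards low) ; -r other side
    k=knob(a); return k[0]-r*np.cos(a),k[1]-r*np.sin(a)
# commanded pose file: x,y,z,yaw
def get(): return json.load(open("cmd.json"))
def rows(targets,cur=None):
    x,y,z,t=cur or get(); out=[]
    for X,Y,Z,T in targets:
        dx,dy=X-x,Y-y; c,s=np.cos(t),np.sin(t)
        out.append(f"{1e3*(c*dx+s*dy):.1f} {1e3*(s*dx-c*dy):.1f} {1e3*(z-Z):.1f} 0 0 {-np.degrees(T-t):.1f} 255")
    return "; ".join(out)
def apply(row):
    x,y,z,t=get(); a=[float(v) for v in row.split()]; c,s=np.cos(t),np.sin(t)
    n=[x+(c*a[0]+s*a[1])/1e3,y+(s*a[0]-c*a[1])/1e3,z-a[2]/1e3,t-np.radians(a[5])]
    json.dump(n,open("cmd.json","w")); return n
def st():
    s=get_state(); R=cv2.Rodrigues(s["orientation"])[0]
    print("t",round(s["time_s"],2),"pos",s["eef_pos"].round(4),"loc",np.round(loc(*s["eef_pos"][:2]),4),"yaw",round(np.arctan2(R[1,0],R[0,0]),3),"F",s["wrist_force"].round(1),"w",round(s["gripper_width"],4))
    F=s["wrist_force"];c,sn=np.cos(VT),np.sin(VT);print("Fvice",round(c*F[0]+sn*F[1],1),round(-sn*F[0]+c*F[1],1))
E
python3 - <<'E'
from plan import *
s=get_state(); R=cv2.Rodrigues(s["orientation"])[0]; t=float(np.arctan2(R[1,0],R[0,0]))
p=s["eef_pos"]; json.dump([float(v) for v in p]+[t],open("cmd.json","w"))
a=1.378; f=w(*fing(a,.034)); print(f,a+VT)
print(rows([(*f,.15,a+VT)]))
for q in((375,209.5),(373,202),(375,221)): print(loc(*ray(capture("top"),q,.035)[:2]))
E
```

```text
(np.float64(0.499775872755881), np.float64(-0.0507356359413558)) 1.1497
-333.7 -440.6 64.0 0 0 -133.0 255
(np.float64(-0.07354661603676234), np.float64(0.031210716355027618))
(np.float64(-0.059939021423881425), np.float64(0.037742444400240716))
(np.float64(-0.09547888877858149), np.float64(0.027026133679229875))
```

Call:
jog_arm --increments "-15 -20 3 0 0 -6 255; -40 -50 6 0 0 -14 255; -65 -85 12 0 0 -22 255; -90 -120 18 0 0 -30 255; -115 -155 24 0 0 -38 255; -140 -190 30 0 0 -46 255; -165 -222 34 0 0 -54 255; -190 -254 38 0 0 -62 255; -215 -286 42 0 0 -70 255; -240 -318 46 0 0 -78 255" --squeeze 10

```text
time_s: 2.65
eef_pos: [0.424, -0.1833, 0.1681]
orientation: [3.126, 0.307, 0.001]
wrist_force: [0.2, -0.7, 0.2]
gripper_width: 0.0138
```

Run:
```python
from plan import *
print(apply("-240 -318 46 0 0 -78 255")); st()
a=1.378; f=w(*fing(a,.034))
print(rows([(*f,.15,a+VT),(*f,.042,a+VT)]))
```

```text
[np.float64(0.42332354934612537), np.float64(-0.18480040887392207), 0.16796737841475207, np.float64(0.1904119930053354)]
t 2.65 pos [ 0.424  -0.1833  0.1681] loc [-0.1988 -0.1124] yaw 0.196 F [ 0.2 -0.7  0.2] w 0.0138
Fvice 0.4 -0.6
100.4 -117.2 18.0 0 0 -55.0 255; 100.4 -117.2 126.0 0 0 -55.0 255
```

Call:
jog_arm --increments "15 -17 3 0 0 -8 255; 32 -37 6 0 0 -16 255; 50 -57 9 0 0 -24 255; 67 -77 12 0 0 -32 255; 82 -95 15 0 0 -40 255; 94 -110 18 0 0 -48 255; 100 -117 18 0 0 -55 255; 100 -117 40 0 0 -55 255; 100 -117 65 0 0 -55 255; 100 -117 80 0 0 -55 255"

```text
time_s: 3.65
eef_pos: [0.4987, -0.0507, 0.0866]
orientation: [-2.635, -1.709, 0.002]
wrist_force: [0.5, -0.4, 0.4]
gripper_width: 0.0005
```

Run:
```python
from plan import *
print(apply("100 -117 80 0 0 -55 255")); st(); c=capture("top"); save(c,"top1")
im=cv2.convertScaleAbs(c["pixels"][:,:,::-1],alpha=1.6)
cv2.imwrite("pics/t1.png",cv2.resize(im[150:300,290:450],(640,600)))
c=capture("scene");cv2.imwrite("pics/s1.png",cv2.resize(c["pixels"][90:240,180:380,::-1],(800,600)))
```

```text
[np.float64(0.4993723591054138), np.float64(-0.05098868093426964), 0.08796737841475206, np.float64(1.1503430816022167)]
t 3.65 pos [ 0.4987 -0.0507  0.0866] loc [-0.1561  0.0337] yaw 1.151 F [ 0.5 -0.4  0.4] w 0.0005
Fvice 0.6 -0.3
```

View pics/t1.png

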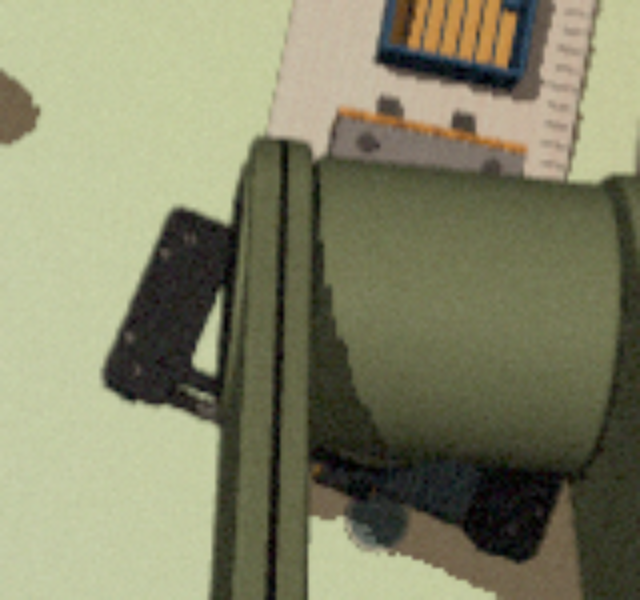

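View pics/s1.png

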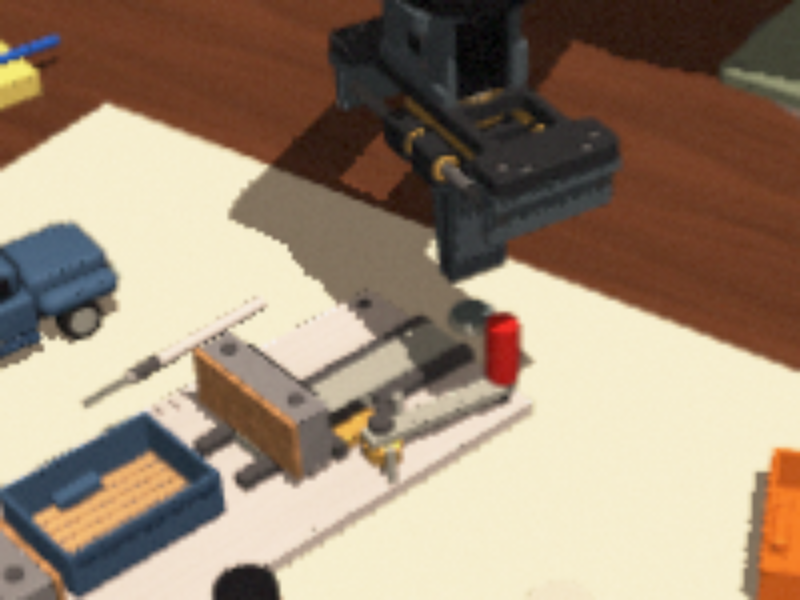

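Finger tip is behind the knob (knob at crop (503,350), tip above it at (475,275)) and clear of it. Next I lower the tool and sweep.

Run:
```python
from plan import *
cur=get()
f=w(*fing(1.378,.034)); T=[(*f,.072,1.378+VT),(*f,.055,1.378+VT),(*f,.042,1.378+VT),(*f,.042,1.378+VT)]
T+=[(*w(*fing(a,.0245)),.042,a+VT) for a in(1.378,1.33,1.28,1.22,1.16,1.10)]
print(rows(T).replace("; ","\n"))
```

```text
0.4 0.3 16.0 0 0 0.0 255
0.4 0.3 33.0 0 0 0.0 255
0.4 0.3 46.0 0 0 0.0 255
0.4 0.3 46.0 0 0 0.0 255
9.9 0.3 46.0 0 0 0.0 255
13.8 -0.8 46.0 0 0 2.8 255
17.8 -1.7 46.0 0 0 5.7 255
22.8 -2.6 46.0 0 0 9.1 255
27.8 -3.1 46.0 0 0 12.5 255
32.8 -3.4 46.0 0 0 16.0 255
```

Call:
jog_arm --increments "0 0 16 0 0 0 255; 0 0 33 0 0 0 255; 0 0 46 0 0 0 255; 0 0 46 0 0 0 255; 9 0 46 0 0 0 255; 14 -1 46 0 0 3 255; 18 -2 46 0 0 6 255; 23 -3 46 0 0 9 255; 28 -3 46 0 0 12 255; 33 -3 46 0 0 16 255"

```text
time_s: 4.75
eef_pos: [0.5105, -0.0192, 0.0433]
orientation: [2.849, 1.322, 0.001]
wrist_force: [-1.7, -0.8, 1.0]
gripper_width: 0.0009
```

Run:
```python
from plan import *
print(apply("33 -3 46 0 0 16 255")); st()
c=capture("scene");cv2.imwrite("pics/s2.png",cv2.resize(c["pixels"][90:240,180:380,::-1],(800,600)))
T=[(*w(*fing(a,.0235)),.042,a+VT) for a in np.linspace(1.05,.6,10)]
print(rows(T).replace("; ","\n"))
```

```text
[np.float64(0.5101033977352646), np.float64(-0.019638325116119043), 0.041967378414752066, np.float64(0.871090401283124)]
t 4.75 pos [ 0.5105 -0.0192  0.0433] loc [-0.1517  0.0671] yaw 0.869 F [-1.7 -0.8  1. ] w 0.0009
Fvice -1.5 -1.2
4.7 -1.4 -0.0 0 0 2.8 255
8.8 -2.2 -0.0 0 0 5.7 255
12.9 -2.9 -0.0 0 0 8.6 255
17.1 -3.4 -0.0 0 0 11.4 255
21.2 -3.6 -0.0 0 0 14.3 255
25.4 -3.7 -0.0 0 0 17.2 255
29.6 -3.5 -0.0 0 0 20.0 255
33.7 -3.2 -0.0 0 0 22.9 255
37.8 -2.6 -0.0 0 0 25.7 255
41.9 -1.8 -0.0 0 0 28.6 255
```

View pics/s2.png

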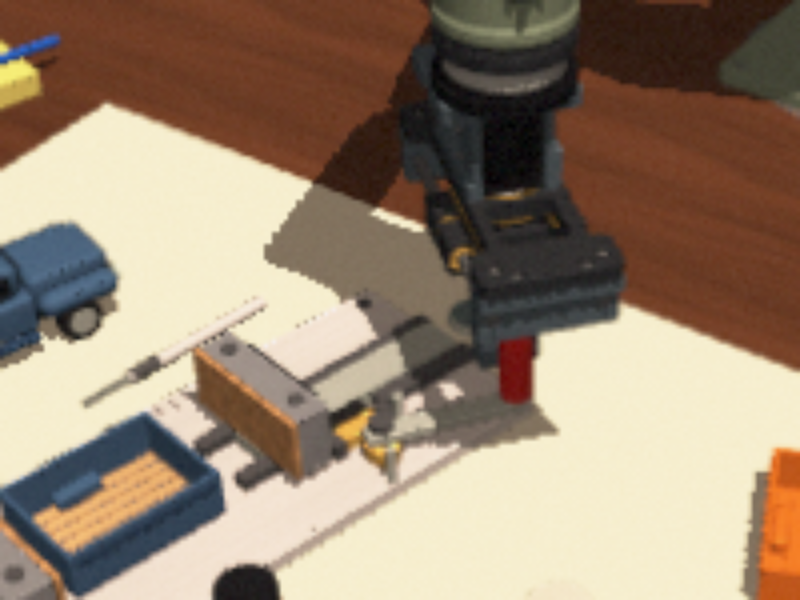

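The knob, now at crop (515,375), is moving with the fingers and the contact force is small. I'll keep going along the arc.

Call:
jog_arm --increments "5 -1 0 0 0 3 255; 9 -2 0 0 0 6 255; 13 -3 0 0 0 9 255; 17 -3 0 0 0 11 255; 21 -4 0 0 0 14 255; 25 -4 0 0 0 17 255; 30 -4 0 0 0 20 255; 34 -3 0 0 0 23 255; 38 -3 0 0 0 26 255; 42 -2 0 0 0 29 255"

```text
time_s: 5.8
eef_pos: [0.5353, 0.0142, 0.0429]
orientation: [-3.09, -0.569, 0.001]
wrist_force: [-3.0, -0.1, 1.5]
gripper_width: 0.0002
```

Run:
```python
from plan import *
print(apply("42 -2 0 0 0 29 255")); st()
T=[(*w(*fing(a,.0235)),.042,a+VT) for a in np.linspace(.54,.04,10)]
print(rows(T).replace("; ","\n"))
```

```text
[np.float64(0.5356210295609005), np.float64(0.013780987653764398), 0.041967378414752066, np.float64(0.3649449182047684)]
t 5.8 pos [0.5353 0.0142 0.0429] loc [-0.1352  0.1053] yaw 0.364 F [-3.  -0.1  1.5] w 0.0002
Fvice -2.9 -0.8
4.9 -1.1 -0.0 0 0 3.1 255
9.4 -2.0 -0.0 0 0 6.2 255
14.0 -2.7 -0.0 0 0 9.4 255
18.6 -3.1 -0.0 0 0 12.6 255
23.2 -3.3 -0.0 0 0 15.8 255
27.9 -3.2 -0.0 0 0 19.0 255
32.5 -2.9 -0.0 0 0 22.1 255
37.1 -2.3 -0.0 0 0 25.3 255
41.6 -1.5 -0.0 0 0 28.5 255
46.1 -0.4 -0.0 0 0 31.7 255
```

Call:
jog_arm --increments "5 -1 0 0 0 3 255; 9 -2 0 0 0 6 255; 14 -3 0 0 0 9 255; 18 -3 0 0 0 13 255; 23 -3 0 0 0 16 255; 27 -3 0 0 0 19 255; 32 -3 0 0 0 22 255; 36 -2 0 0 0 25 255; 40 -2 0 0 0 28 255; 44 0 0 0 0 32 255"

```text
time_s: 6.8
eef_pos: [0.5762, 0.0306, 0.0428]
orientation: [-3.126, 0.306, 0.002]
wrist_force: [-2.0, 2.8, -0.5]
gripper_width: 0.0003
```

Run:
```python
from plan import *
print(apply("44 0 0 0 0 32 255")); st()
c=capture("scene");cv2.imwrite("pics/s3.png",cv2.resize(c["pixels"][90:240,180:380,::-1],(800,600)))
T=[(*w(*fing(a,.0235)),.042,VT) for a in (0,-.05)]
print(rows(T).replace("; ","\n"))
```

```text
[np.float64(0.5767233400917444), np.float64(0.029484492645519687), 0.041967378414752066, np.float64(-0.19356044243341708)]
t 6.8 pos [0.5762 0.0306 0.0428] loc [-0.099   0.1305] yaw -0.195 F [-2.   2.8 -0.5] w 0.0003
Fvice -2.6 2.2
4.8 -2.3 -0.0 0 0 2.0 255
8.9 -3.3 -0.0 0 0 2.0 255
```

View pics/s3.png

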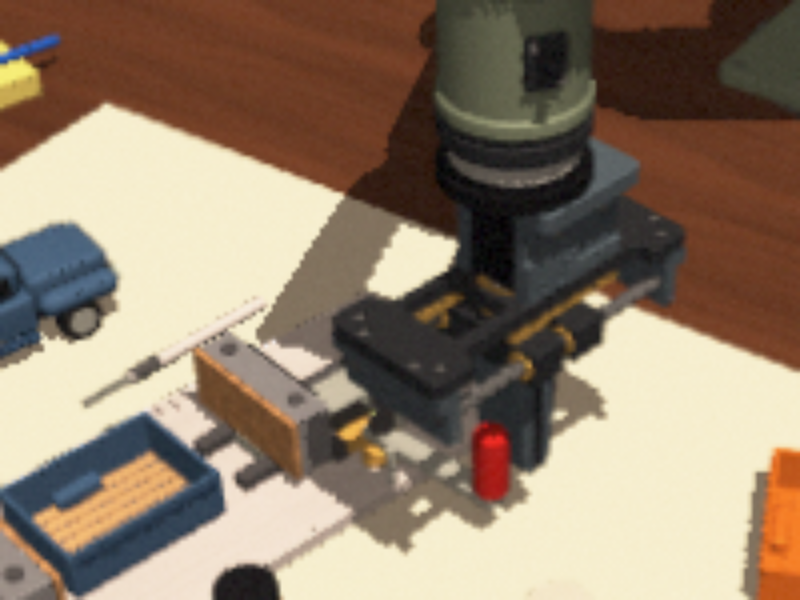

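Call:
jog_arm --increments "1 0 0 0 0 1 255; 2 0 0 0 0 2 255; 3 0 0 0 0 2 255; 3.5 0 0 0 0 2 255; 4 0 0 0 0 2 255; 4.5 0 0 0 0 2 255; 5 0 0 0 0 2 255; 5.5 0 0 0 0 2 255; 6 0 0 0 0 2 255; 6 0 0 0 0 2 255"

```text
time_s: 7.85
eef_pos: [0.5828, 0.0282, 0.0419]
orientation: [3.121, -0.358, 0.0]
wrist_force: [-0.9, 2.4, 1.3]
gripper_width: 0.0004
```

Run:
```python
from plan import *
print(apply("6 0 0 0 0 2 255")); st()
```

```text
[np.float64(0.5826112936378025), np.float64(0.028330368285035806), 0.041967378414752066, np.float64(-0.22846702747330366)]
t 7.85 pos [0.5828 0.0282 0.0419] loc [-0.0921  0.1297] yaw -0.229 F [-0.9  2.4  1.3] w 0.0004
Fvice -1.4 2.1
```

Call:
jog_arm --increments "0.5 0 0 0 0 0 255; 1 0 0 0 0 0 255; 1.5 0 0 0 0 0 255; 2 0 0 0 0 0 255; 2.5 0 0 0 0 0 255; 2.5 0 0 0 0 0 255; 3 0 0 0 0 0 255; 3 0 0 0 0 0 255; 3 0 0 0 0 0 255; 3 0 0 0 0 0 255"

```text
time_s: 8.85
eef_pos: [0.5854, 0.0276, 0.0419]
orientation: [3.121, -0.358, -0.001]
wrist_force: [-4.1, 2.9, 0.6]
gripper_width: 0.0007
```

Run:
```python
from plan import *
print(apply("3 0 0 0 0 0 255")); st()
c=capture("scene");cv2.imwrite("pics/s4.png",cv2.resize(c["pixels"][90:240,180:380,::-1],(800,600)))
```

```text
[np.float64(0.5855333378400686), np.float64(0.027650914327799803), 0.041967378414752066, np.float64(-0.22846702747330366)]
t 8.85 pos [0.5854 0.0276 0.0419] loc [-0.0894  0.1297] yaw -0.229 F [-4.1  2.9  0.6] w 0.0007
Fvice -4.7 1.9
```

View pics/s4.png

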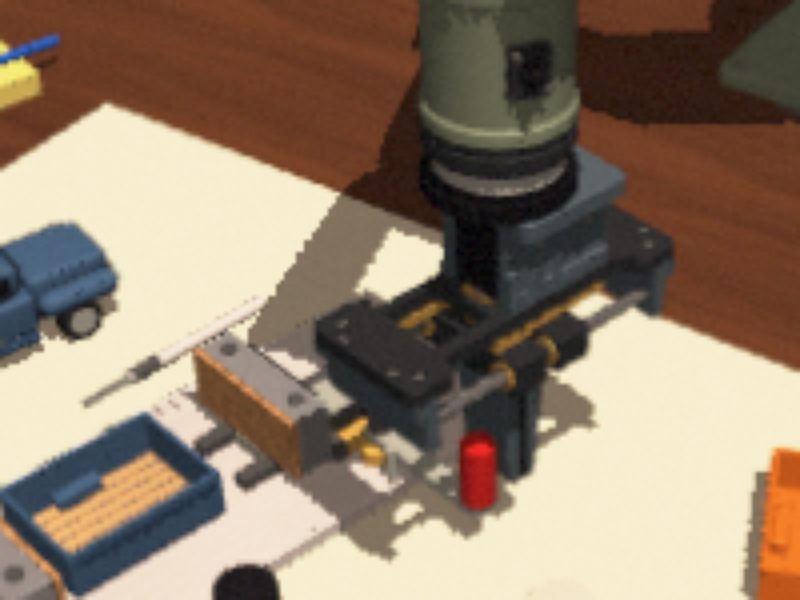

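Call:
jog_arm --increments "0.5 0 0 0 0 0 255; 1 0 0 0 0 0 255; 1.5 0 0 0 0 0 255; 2 0 0 0 0 0 255; 2 0 0 0 0 0 255; 2.5 0 0 0 0 0 255; 2.5 0 0 0 0 0 255; 3 0 0 0 0 0 255; 3 0 0 0 0 0 255; 3 0 0 0 0 0 255"

```text
time_s: 9.9
eef_pos: [0.5855, 0.0276, 0.0418]
orientation: [-3.121, 0.359, 0.01]
wrist_force: [-9.2, 5.0, 4.9]
gripper_width: 0.0005
```

Run:
```python
from plan import *
print(apply("3 0 0 0 0 0 255")); st()
```

```text
[np.float64(0.5884553820423346), np.float64(0.0269714603705638), 0.041967378414752066, np.float64(-0.22846702747330366)]
t 9.9 pos [0.5855 0.0276 0.0418] loc [-0.0892  0.1297] yaw -0.229 F [-9.2  5.   4.9] w 0.0005
Fvice -10.1 2.8
```

The lever is at its stop: the position held while the force rose to 10 N. I'll back off and go to the jaw.

Call:
jog_arm --increments "-4 0 0 0 0 0 255; -10 0 0 0 0 0 255; -14 0 -10 0 0 0 255; -14 0 -30 0 0 0 255; -12 0 -50 0 0 0 255; -9 20 -60 0 0 0 255; -5 45 -60 0 0 0 255; 0 75 -60 0 0 0 255; 0 105 -60 0 0 0 255; 0 125 -60 0 0 0 255"

```text
time_s: 10.9
eef_pos: [0.5604, -0.097, 0.103]
orientation: [3.12, -0.359, 0.004]
wrist_force: [-0.5, 0.1, -0.5]
gripper_width: 0.0009
```

Run:
```python
from plan import *
print(apply("0 125 -60 0 0 0 255")); st()
c=capture("scene");cv2.imwrite("pics/s5.png",cv2.resize(c["pixels"][90:240,180:380,::-1],(800,600)))
c=capture("top");cv2.imwrite("pics/t5.png",cv2.resize(c["pixels"][80:280,300:500,::-1],(600,600)))
print(rows([(*w(-.076,-.006),.1,VT),(*w(-.076,-.006),.036,VT)]))
```

```text
[np.float64(0.5601448004908345), np.float64(-0.09478038139051947), 0.10196737841475206, np.float64(-0.22846702747330366)]
t 10.9 pos [ 0.5604 -0.097   0.103 ] loc [-0.0855  0.0026] yaw -0.229 F [-0.5  0.1 -0.5] w 0.0009
Fvice -0.5 0.0
10.3 10.7 2.0 0 0 -0.0 255; 10.3 10.7 66.0 0 0 -0.0 255
```

View pics/s5.png

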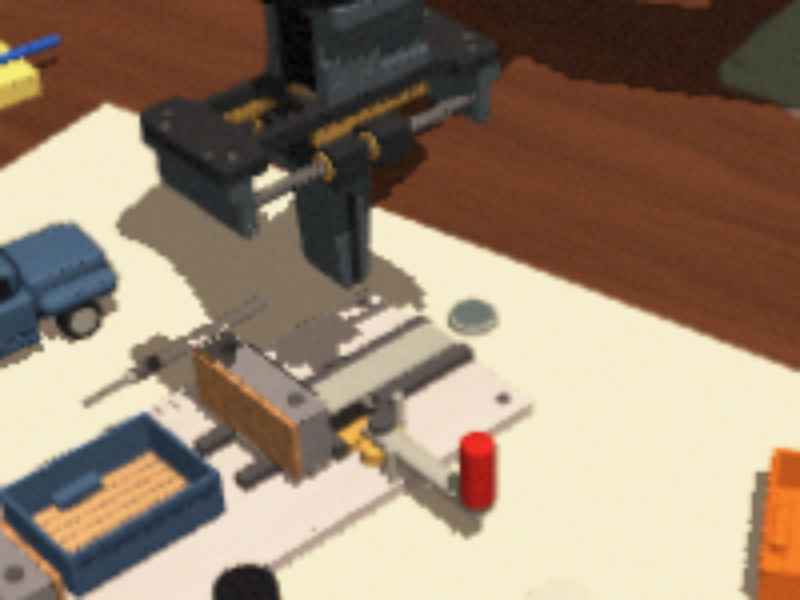

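View pics/t5.png

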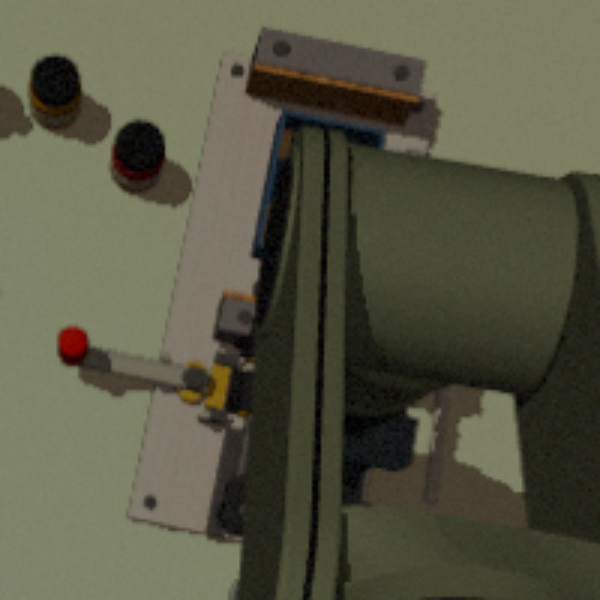

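The lever now stands straight out: knob at t5 (72,345), pivot at (197,380). The jaw is unobstructed, so I descend behind the pad.

Call:
jog_arm --increments "3 8 0 0 0 0 255; 5 15 2 0 0 0 255; 5 15 12 0 0 0 255; 5 15 27 0 0 0 255; 5 15 42 0 0 0 255; 5 15 54 0 0 0 255; 5 15 62 0 0 0 255; 5 15 65 0 0 0 255; 7 15 65 0 0 0 255; 9 15 65 0 0 0 255"

```text
time_s: 12.0
eef_pos: [0.5662, -0.1115, 0.0374]
orientation: [3.121, -0.358, 0.002]
wrist_force: [0.1, -0.2, 0.4]
gripper_width: 0.0005
```

Run:
```python
from plan import *
print(apply("9 15 65 0 0 0 255")); st()
c=capture("scene");cv2.imwrite("pics/s6.png",cv2.resize(c["pixels"][120:240,180:340,::-1],(800,600)))
q=None
```

```text
[np.float64(0.5655136633114525), np.float64(-0.11142896427355747), 0.03696737841475206, np.float64(-0.22846702747330366)]
t 12.0 pos [ 0.5662 -0.1115  0.0374] loc [-0.0766 -0.0102] yaw -0.228 F [ 0.1 -0.2  0.4] w 0.0005
Fvice 0.1 -0.1
```

View pics/s6.png

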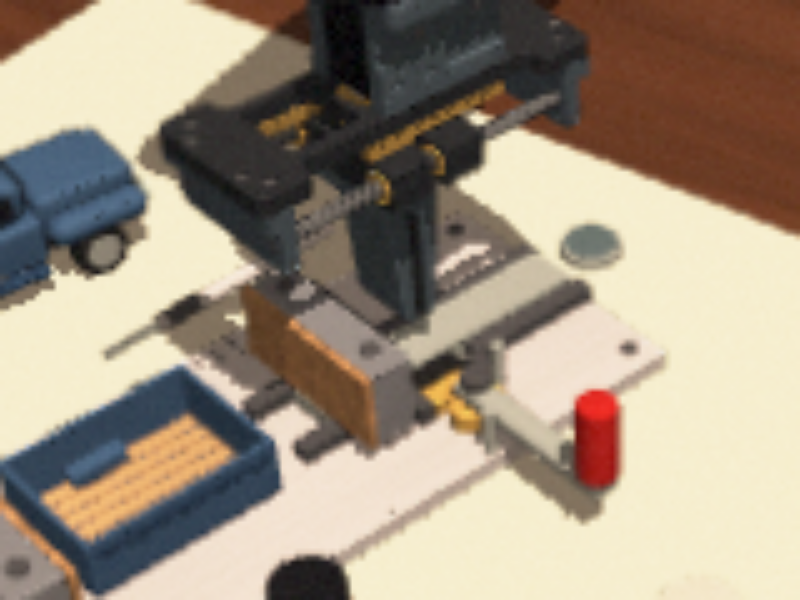

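Call:
jog_arm --increments "2 0 0 0 0 0 255; 4 0 0 0 0 0 255; 6 0 0 0 0 0 255; 8 0 0 0 0 0 255; 10 0 0 0 0 0 255; 11.5 0 0 0 0 0 255; 13 0 0 0 0 0 255; 14.5 0 0 0 0 0 255; 16 0 0 0 0 0 255; 18 0 0 0 0 0 255"

```text
time_s: 13.05
eef_pos: [0.5831, -0.1155, 0.0369]
orientation: [3.121, -0.358, -0.0]
wrist_force: [0.8, 0.1, 0.5]
gripper_width: 0.0005
```

Run:
```python
from plan import *
print(apply("18 0 0 0 0 0 255")); st()
```

```text
[np.float64(0.5830459285250484), np.float64(-0.11550568801697349), 0.03696737841475206, np.float64(-0.22846702747330366)]
t 13.05 pos [ 0.5831 -0.1155  0.0369] loc [-0.0592 -0.0103] yaw -0.228 F [0.8 0.1 0.5] w 0.0005
Fvice 0.7 0.3
```

Call:
jog_arm --increments "1 0 0 0 0 0 255; 2 0 0 0 0 0 255; 3 0 0 0 0 0 255; 4 0 0 0 0 0 255; 5 0 0 0 0 0 255; 6 0 0 0 0 0 255; 7.5 0 0 0 0 0 255; 9 0 0 0 0 0 255; 10.5 0 0 0 0 0 255; 12 0 0 0 0 0 255"

```text
time_s: 14.05
eef_pos: [0.5947, -0.1183, 0.0369]
orientation: [3.121, -0.358, -0.001]
wrist_force: [-2.9, -0.5, 0.9]
gripper_width: 0.0004
```

Run:
```python
from plan import *
print(apply("12 0 0 0 0 0 255")); st()
c=capture("scene");cv2.imwrite("pics/s7.png",cv2.resize(c["pixels"][120:240,180:340,::-1],(800,600)))
```

```text
[np.float64(0.5947341053341124), np.float64(-0.1182235038459175), 0.03696737841475206, np.float64(-0.22846702747330366)]
t 14.05 pos [ 0.5947 -0.1183  0.0369] loc [-0.0473 -0.0103] yaw -0.229 F [-2.9 -0.5  0.9] w 0.0004
Fvice -2.7 -1.2
```

View pics/s7.png

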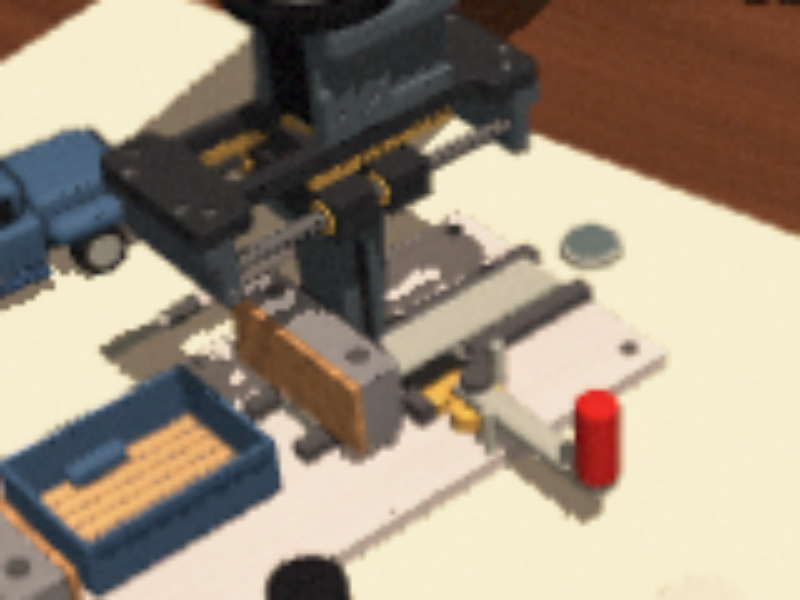

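Call:
jog_arm --increments "1.5 0 0 0 0 0 255; 3 0 0 0 0 0 255; 5 0 0 0 0 0 255; 7 0 0 0 0 0 255; 9 0 0 0 0 0 255; 11 0 0 0 0 0 255; 13 0 0 0 0 0 255; 15 0 0 0 0 0 255; 17 0 0 0 0 0 255; 19 0 0 0 0 0 255"

```text
time_s: 15.1
eef_pos: [0.6134, -0.1226, 0.0369]
orientation: [3.121, -0.358, -0.0]
wrist_force: [-2.2, -0.3, 1.5]
gripper_width: 0.0005
```

Call:
jog_arm --increments "1.5 0 0 0 0 0 255; 3 0 0 0 0 0 255; 4.5 0 0 0 0 0 255; 6 0 0 0 0 0 255; 7 0 0 0 0 0 255; 8 0 0 0 0 0 255; 9 0 0 0 0 0 255; 10 0 0 0 0 0 255; 11 0 0 0 0 0 255; 12 0 0 0 0 0 255"

```text
time_s: 16.1
eef_pos: [0.625, -0.1254, 0.0369]
orientation: [3.121, -0.358, -0.0]
wrist_force: [-4.1, -0.6, 0.4]
gripper_width: 0.0002
```

Run:
```python
from plan import *
apply("19 0 0 0 0 0 255");print(apply("12 0 0 0 0 0 255")); st()
c=capture("scene");cv2.imwrite("pics/s8.png",cv2.resize(c["pixels"][120:270,150:350,::-1],(800,600)))
c=capture("top");cv2.imwrite("pics/t8.png",cv2.resize(cv2.convertScaleAbs(c["pixels"][80:180,350:470,::-1],alpha=1.6),(720,600)))
```

```text
[np.float64(0.624928562090861), np.float64(-0.12524452807068953), 0.03696737841475206, np.float64(-0.22846702747330366)]
t 16.1 pos [ 0.625  -0.1254  0.0369] loc [-0.0162 -0.0104] yaw -0.229 F [-4.1 -0.6  0.4] w 0.0002
Fvice -3.8 -1.5
```

View pics/s8.png

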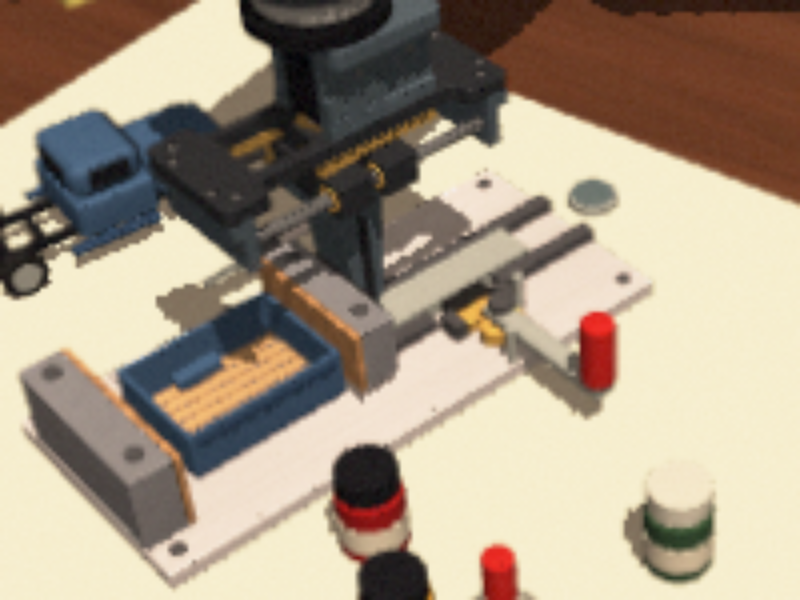

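View pics/t8.png

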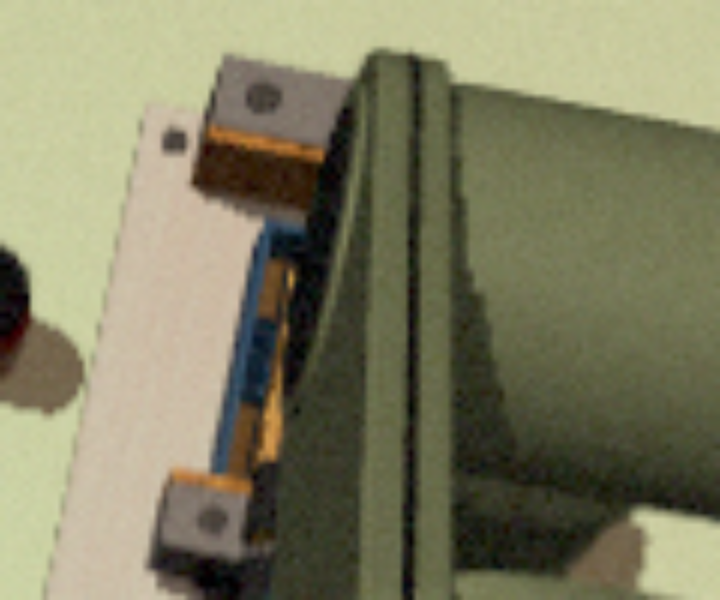

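Call:
jog_arm --increments "1 0 0 0 0 0 255; 2 0 0 0 0 0 255; 3 0 0 0 0 0 255; 4 0 0 0 0 0 255; 5 0 0 0 0 0 255; 6 0 0 0 0 0 255; 7 0 0 0 0 0 255; 8 0 0 0 0 0 255; 9 0 0 0 0 0 255; 10 0 0 0 0 0 255"

```text
time_s: 17.2
eef_pos: [0.6347, -0.1276, 0.0369]
orientation: [3.121, -0.358, -0.0]
wrist_force: [-3.7, -0.4, 0.3]
gripper_width: 0.0002
```

Run:
```python
from plan import *
print(apply("10 0 0 0 0 0 255")); st()
c=capture("scene");cv2.imwrite("pics/s9.png",cv2.resize(c["pixels"][150:270,150:310,::-1],(800,600)))
```

```text
[np.float64(0.6346687094317477), np.float64(-0.12750937459480954), 0.03696737841475206, np.float64(-0.22846702747330366)]
t 17.2 pos [ 0.6347 -0.1276  0.0369] loc [-0.0062 -0.0104] yaw -0.229 F [-3.7 -0.4  0.3] w 0.0002
Fvice -3.6 -1.3
```

View pics/s9.png

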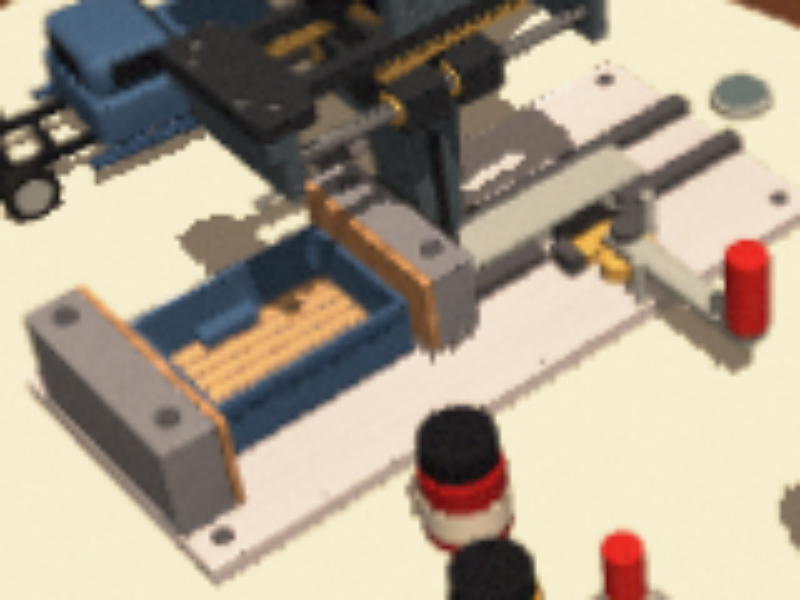

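The bed is moving with the jaw and only a few mm are left. I'll keep pushing slowly.

Call:
jog_arm --increments "0.5 0 0 0 0 0 255; 1 0 0 0 0 0 255; 1.5 0 0 0 0 0 255; 2 0 0 0 0 0 255; 2.5 0 0 0 0 0 255; 3 0 0 0 0 0 255; 3.5 0 0 0 0 0 255; 4 0 0 0 0 0 255; 4.5 0 0 0 0 0 255; 5 0 0 0 0 0 255"

```text
time_s: 18.25
eef_pos: [0.6396, -0.1287, 0.0369]
orientation: [3.121, -0.358, 0.0]
wrist_force: [-3.0, -0.6, -0.1]
gripper_width: 0.0003
```

Run:
```python
from plan import *
print(apply("5 0 0 0 0 0 255")); st()
```

```text
[np.float64(0.639538783102191), np.float64(-0.12864179785686955), 0.03696737841475206, np.float64(-0.22846702747330366)]
t 18.25 pos [ 0.6396 -0.1287  0.0369] loc [-0.0012 -0.0103] yaw -0.228 F [-3.  -0.6 -0.1] w 0.0003
Fvice -2.8 -1.3
```

Call:
jog_arm --increments "0.5 0 0 0 0 0 255; 1 0 0 0 0 0 255; 1.5 0 0 0 0 0 255; 2 0 0 0 0 0 255; 2.5 0 0 0 0 0 255; 3 0 0 0 0 0 255; 3.5 0 0 0 0 0 255; 4 0 0 0 0 0 255; 4 0 0 0 0 0 255; 4 0 0 0 0 0 255"

```text
time_s: 19.25
eef_pos: [0.6415, -0.1292, 0.037]
orientation: [-3.121, 0.358, 0.007]
wrist_force: [-7.9, -0.2, 4.4]
gripper_width: 0.0006
```

Run:
```python
from plan import *
print(apply("4 0 0 0 0 0 255")); st()
c=capture("scene");cv2.imwrite("pics/s10.png",cv2.resize(c["pixels"][150:270,150:310,::-1],(800,600)))
c=capture("top");cv2.imwrite("pics/t10.png",cv2.resize(cv2.convertScaleAbs(c["pixels"][80:180,350:470,::-1],alpha=1.6),(720,600)))
```

```text
[np.float64(0.6434348420385457), np.float64(-0.12954773646651754), 0.03696737841475206, np.float64(-0.22846702747330366)]
t 19.25 pos [ 0.6415 -0.1292  0.037 ] loc [ 0.0007 -0.0104] yaw -0.228 F [-7.9 -0.2  4.4] w 0.0006
Fvice -7.7 -1.9
```

View pics/s10.png

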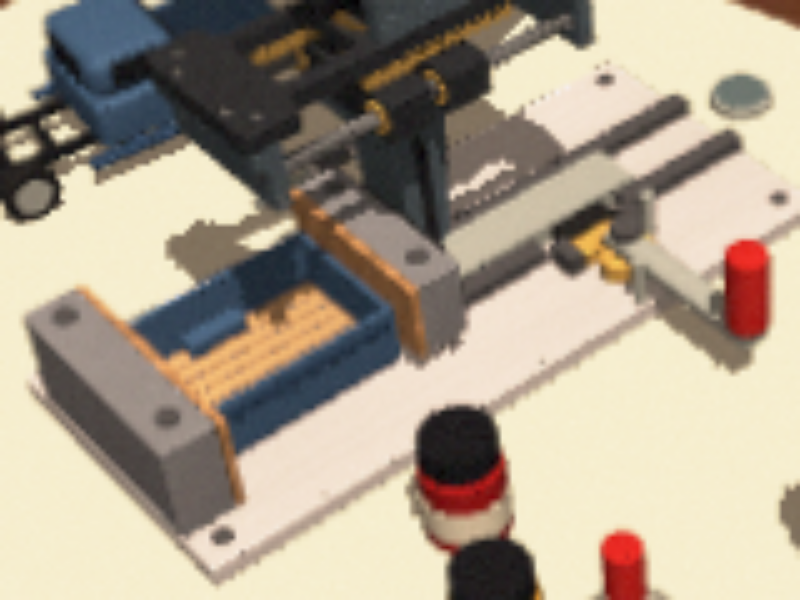

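View pics/t10.png

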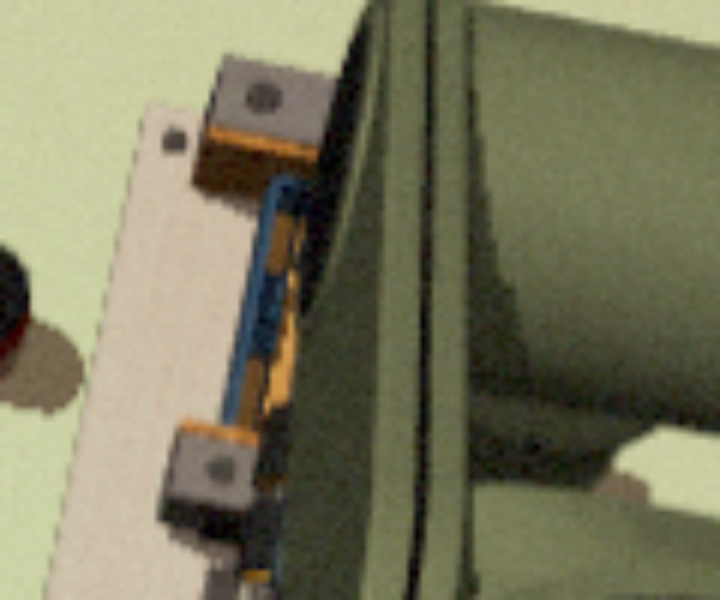

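The force rose at the expected travel. One more firm push to square the bed, then I back off.

Call:
jog_arm --increments "0.5 0 0 0 0 0 255; 1 0 0 0 0 0 255; 1.5 0 0 0 0 0 255; 2 0 0 0 0 0 255; 2 0 0 0 0 0 255; 2.5 0 0 0 0 0 255; 3 0 0 0 0 0 255; 3 0 0 0 0 0 255; 3 0 0 0 0 0 255; 3 0 0 0 0 0 255"

```text
time_s: 20.35
eef_pos: [0.6414, -0.1291, 0.0369]
orientation: [-3.12, 0.358, 0.017]
wrist_force: [-14.8, 2.6, 9.2]
gripper_width: 0.0004
```

Run:
```python
from plan import *
print(apply("3 0 0 0 0 0 255")); st()
```

```text
[np.float64(0.6463568862408118), np.float64(-0.13022719042375355), 0.03696737841475206, np.float64(-0.22846702747330366)]
t 20.35 pos [ 0.6414 -0.1291  0.0369] loc [ 0.0007 -0.0104] yaw -0.228 F [-14.8   2.6   9.2] w 0.0004
Fvice -15.0 -0.8
```

Call:
jog_arm --increments "-3 0 0 0 0 0 255; -7 0 0 0 0 0 255; -12 0 0 0 0 0 255; -18 0 0 0 0 0 255; -22 0 -10 0 0 0 255; -22 0 -30 0 0 0 255; -22 0 -50 0 0 0 255; -22 -10 -63 0 0 0 255; -22 -35 -63 0 0 0 255; -25 -65 -63 0 0 0 255"

```text
time_s: 21.35
eef_pos: [0.6377, -0.0608, 0.1013]
orientation: [-3.121, 0.361, -0.004]
wrist_force: [-0.6, -0.1, -0.5]
gripper_width: 0.0001
```

Run:
```python
from plan import *
print(apply("-25 -65 -63 0 0 0 255")); st()
print(loc(.732,-.031),loc(.664,.113))
print(rows([(*w(-.034,.132),.1,VT),(*w(-.034,.132),.042,VT)]))
```

```text
[np.float64(0.6367280202953752), np.float64(-0.061254116397690225), 0.09996737841475206, np.float64(-0.22846702747330366)]
t 21.35 pos [ 0.6377 -0.0608  0.1013] loc [-0.0184  0.0553] yaw -0.23 F [-0.6 -0.1 -0.5] w 0.0001
Fvice -0.5 -0.2
(np.float64(0.0666995712021271), np.float64(0.10573924153999013)) (np.float64(-0.03212636470765322), np.float64(0.23061291527291103))
-14.8 -77.3 -0.0 0 0 -0.0 255; -14.8 -77.3 58.0 0 0 -0.0 255
```

Call:
jog_arm --increments "-3 -20 0 0 0 0 255; -8 -45 0 0 0 0 255; -12 -65 0 0 0 0 255; -14 -77 0 0 0 0 255; -14 -77 6 0 0 0 255; -14 -77 18 0 0 0 255; -14 -77 32 0 0 0 255; -14 -77 45 0 0 0 255; -14 -77 54 0 0 0 255; -14 -77 58 0 0 0 255"

```text
time_s: 22.35
eef_pos: [0.6397, 0.0163, 0.0401]
orientation: [3.121, -0.359, -0.004]
wrist_force: [-1.0, -0.6, 0.1]
gripper_width: 0.0003
```

Run:
```python
from plan import *
print(apply("-14 -77 58 0 0 0 255")); st()
c=capture("scene");cv2.imwrite("pics/s11.png",cv2.resize(c["pixels"][120:270,150:350,::-1],(800,600)))
c=capture("top");cv2.imwrite("pics/t11.png",cv2.resize(cv2.convertScaleAbs(c["pixels"][80:280,300:500,::-1],alpha=1.6),(600,600)))
T=[(*w(*fing(a,-.0225)),.042,a+VT) for a in np.linspace(0,.3,6)]
print(rows(T).replace("; ","\n"))
```

```text
[np.float64(0.6405311322538579), np.float64(0.016915803260905082), 0.04196737841475206, np.float64(-0.22846702747330366)]
t 22.35 pos [0.6397 0.0163 0.0401] loc [-0.0339  0.131 ] yaw -0.229 F [-1.  -0.6  0.1] w 0.0003
Fvice -0.8 -0.8
-14.3 -0.3 -0.0 0 0 -0.0 255
-19.1 -1.5 -0.0 0 0 -3.4 255
-24.0 -2.4 -0.0 0 0 -6.9 255
-28.9 -3.0 -0.0 0 0 -10.3 255
-33.9 -3.3 -0.0 0 0 -13.8 255
-38.9 -3.4 -0.0 0 0 -17.2 255
```

View pics/s11.png

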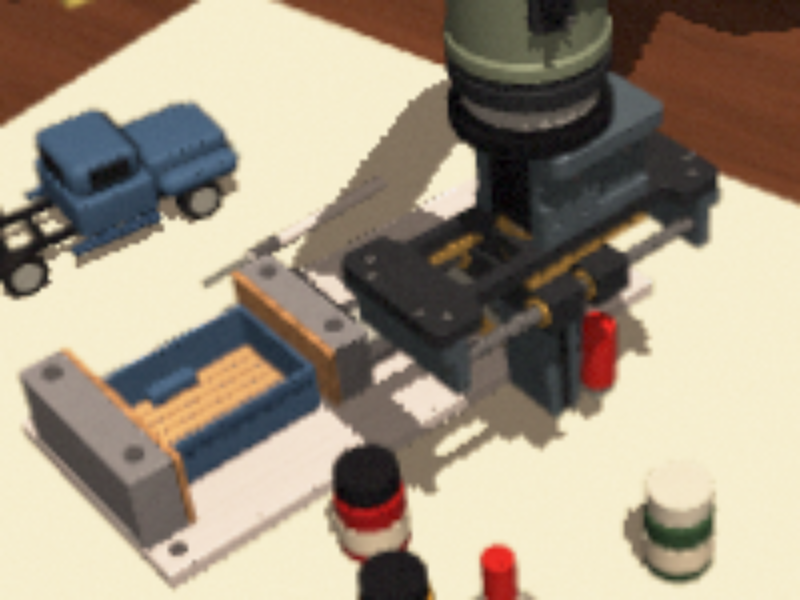

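View pics/t11.png

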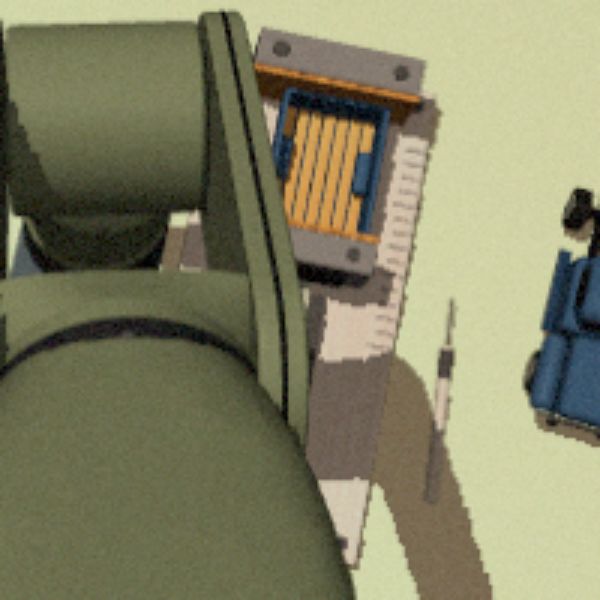

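The bed sits square between both cork faces (t11, (330,165)), and the finger is ahead of the knob. Next I push the lever back.

Call:
jog_arm --increments "-4 0 0 0 0 0 255; -8 0 0 0 0 0 255; -11 0 0 0 0 0 255; -14 0 0 0 0 0 255; -17 -1 0 0 0 -2 255; -21 -2 0 0 0 -5 255; -25 -2 0 0 0 -8 255; -30 -3 0 0 0 -11 255; -34 -3 0 0 0 -14 255; -39 -3 0 0 0 -17 255"

```text
time_s: 23.45
eef_pos: [0.6047, 0.0286, 0.0426]
orientation: [3.139, 0.111, 0.007]
wrist_force: [2.8, -1.1, -0.2]
gripper_width: 0.0004
```

Run:
```python
from plan import *
print(apply("-39 -3 0 0 0 -17 255")); st()
c=capture("scene");cv2.imwrite("pics/s12.png",cv2.resize(c["pixels"][120:270,150:350,::-1],(800,600)))
T=[(*w(*fing(a,-.0225)),.042,a+VT) for a in np.linspace(.35,.86,10)]
print(rows(T).replace("; ","\n"))
```

```text
[np.float64(0.603224011581636), np.float64(0.028670748907239113), 0.04196737841475206, np.float64(0.06823894536573238)]
t 23.45 pos [0.6047 0.0286 0.0426] loc [-0.0708  0.1349] yaw 0.071 F [ 2.8 -1.1 -0.2] w 0.0004
Fvice 3.0 -0.4
-3.8 -1.3 -0.0 0 0 -3.1 255
-8.5 -2.2 -0.0 0 0 -6.3 255
-13.1 -2.9 -0.0 0 0 -9.6 255
-17.8 -3.2 -0.0 0 0 -12.8 255
-22.5 -3.3 -0.0 0 0 -16.1 255
-27.2 -3.2 -0.0 0 0 -19.3 255
-31.9 -2.8 -0.0 0 0 -22.5 255
-36.6 -2.1 -0.0 0 0 -25.8 255
-41.2 -1.1 -0.0 0 0 -29.0 255
-45.7 0.1 -0.0 0 0 -32.3 255
```

View pics/s12.png

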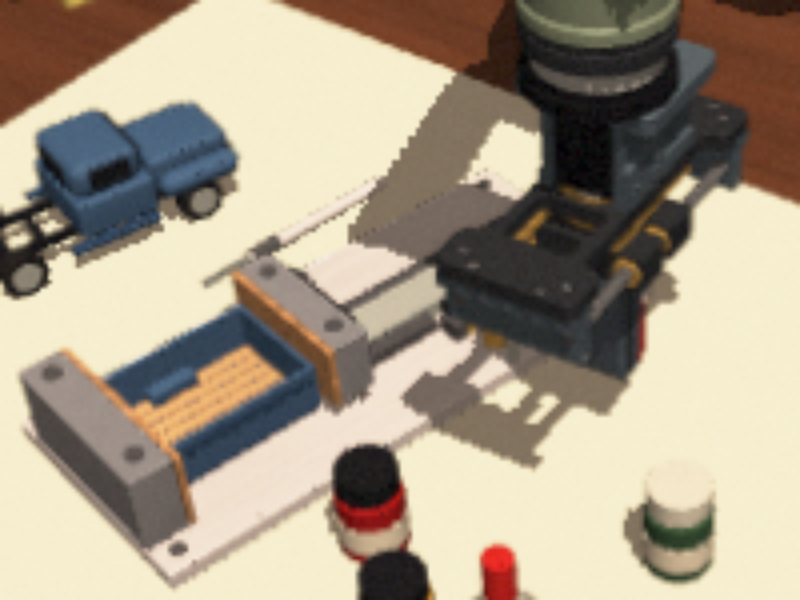

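Call:
jog_arm --increments "-4 -1 0 0 0 -3 255; -8 -2 0 0 0 -6 255; -13 -3 0 0 0 -10 255; -18 -3 0 0 0 -13 255; -22 -3 0 0 0 -16 255; -27 -3 0 0 0 -19 255; -32 -3 0 0 0 -22 255; -37 -2 0 0 0 -26 255; -41 -1 0 0 0 -29 255; -46 0 0 0 0 -32 255"

```text
time_s: 24.5
eef_pos: [0.5591, 0.0257, 0.0427]
orientation: [2.987, 0.97, 0.007]
wrist_force: [3.9, 0.3, 0.0]
gripper_width: 0.0008
```

Run:
```python
from plan import *
print(apply("-46 0 0 0 0 -32 255")); st()
c=capture("scene");cv2.imwrite("pics/s13.png",cv2.resize(c["pixels"][120:270,150:350,::-1],(800,600)))
T=[(*w(*fing(a,-.0225)),.042,a+VT) for a in np.linspace(.91,1.4,10)]
print(rows(T).replace("; ","\n"))
```

```text
[np.float64(0.5573310707623463), np.float64(0.0255341930003277), 0.04196737841475206, np.float64(0.6267443060039178)]
t 24.5 pos [0.5591 0.0257 0.0427] loc [-0.1146  0.1218] yaw 0.628 F [3.9 0.3 0. ] w 0.0008
Fvice 3.7 1.1
-3.9 -0.8 -0.0 0 0 -3.1 255
-8.3 -1.6 -0.0 0 0 -6.3 255
-12.8 -2.3 -0.0 0 0 -9.4 255
-17.3 -2.6 -0.0 0 0 -12.5 255
-21.8 -2.8 -0.0 0 0 -15.6 255
-26.3 -2.6 -0.0 0 0 -18.7 255
-30.9 -2.3 -0.0 0 0 -21.9 255
-35.3 -1.7 -0.0 0 0 -25.0 255
-39.8 -0.8 -0.0 0 0 -28.1 255
-44.2 0.3 -0.0 0 0 -31.2 255
```

View pics/s13.png

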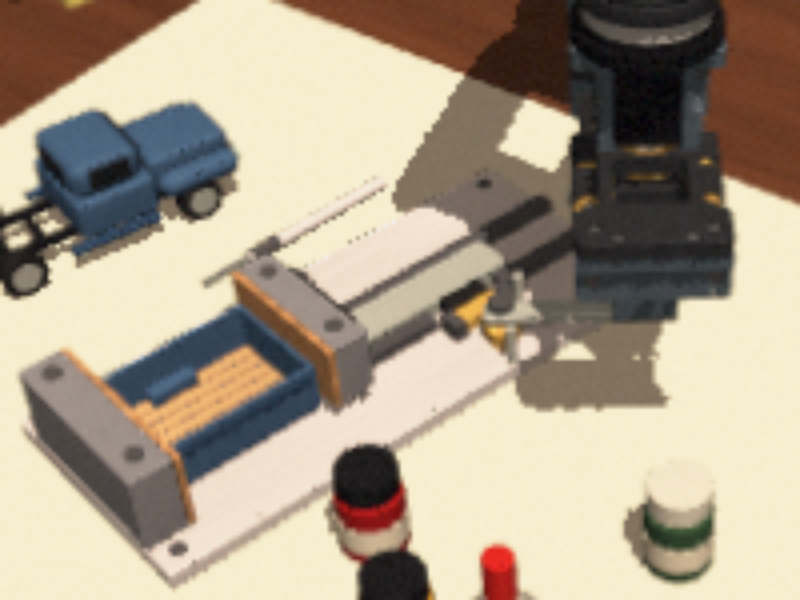

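Call:
jog_arm --increments "-4 -1 0 0 0 -3 255; -8 -2 0 0 0 -6 255; -13 -2 0 0 0 -9 255; -17 -3 0 0 0 -12 255; -22 -3 0 0 0 -16 255; -26 -3 0 0 0 -19 255; -31 -2 0 0 0 -22 255; -35 -2 0 0 0 -25 255; -40 -1 0 0 0 -28 255; -44 0 0 0 0 -31 255"

```text
time_s: 25.55
eef_pos: [0.5235, 0.0001, 0.0427]
orientation: [2.62, 1.731, 0.006]
wrist_force: [3.9, 2.3, -0.5]
gripper_width: 0.0008
```

Run:
```python
from plan import *
print(apply("-44 0 0 0 0 -31 255")); st()
c=capture("scene");cv2.imwrite("pics/s14.png",cv2.resize(c["pixels"][120:270,150:350,::-1],(800,600)))
T=[(*w(*fing(a,-.0225)),.042,a+VT) for a in np.linspace(1.42,1.57,6)]
print(rows(T).replace("; ","\n"))
```

```text
[np.float64(0.5216936536671799), np.float64(-0.0002722887975683229), 0.04196737841475206, np.float64(1.16779637412216)]
t 25.55 pos [5.235e-01 1.000e-04 4.270e-02] loc [-0.1435  0.0888] yaw 1.168 F [ 3.9  2.3 -0.5] w 0.0008
Fvice 3.3 3.1
-1.9 -0.3 -0.0 0 0 -1.4 255
-4.3 -0.9 -0.0 0 0 -3.1 255
-6.8 -1.4 -0.0 0 0 -4.8 255
-9.2 -1.8 -0.0 0 0 -6.5 255
-11.7 -2.2 -0.0 0 0 -8.2 255
-14.2 -2.5 -0.0 0 0 -10.0 255
```

View pics/s14.png

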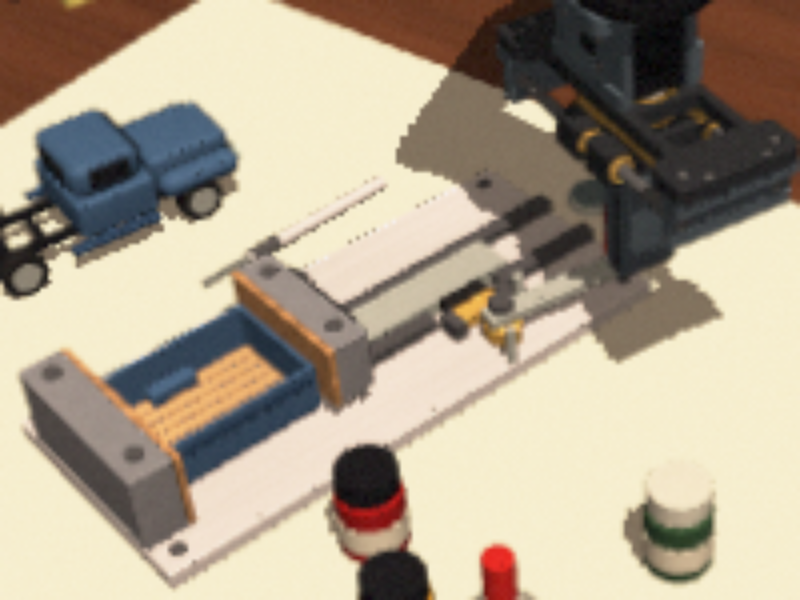

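Run:
```python
from plan import *
T=[(*w(*fing(a,-.021)),.042,min(a,1.57)+VT) for a in np.linspace(1.43,1.57,8)]
print(rows(T).replace("; ","\n"))
```

```text
-4.2 -0.4 -0.0 0 0 -1.9 255
-5.8 -0.8 -0.0 0 0 -3.1 255
-7.4 -1.1 -0.0 0 0 -4.2 255
-9.1 -1.4 -0.0 0 0 -5.4 255
-10.7 -1.6 -0.0 0 0 -6.5 255
-12.3 -1.9 -0.0 0 0 -7.7 255
-14.0 -2.0 -0.0 0 0 -8.8 255
-15.6 -2.2 -0.0 0 0 -10.0 255
```

Call:
jog_arm --increments "-2 0 0 0 0 -1 255; -4 0 0 0 0 -2 255; -6 -1 0 0 0 -3 255; -8 -1 0 0 0 -4 255; -10 -2 0 0 0 -6 255; -12 -2 0 0 0 -7 255; -14 -2 0 0 0 -9 255; -15.5 -2 0 0 0 -10 255; -15.5 -2 0 0 0 -10 255; -15.5 -2 0 0 0 -10 255"

```text
time_s: 26.6
eef_pos: [0.5134, -0.0139, 0.0418]
orientation: [-2.46, -1.953, 0.001]
wrist_force: [1.3, 3.2, 1.1]
gripper_width: 0.0005
```

Run:
```python
from plan import *
print(apply("-15.5 -2 0 0 0 -10 255")); st()
c=capture("scene");cv2.imwrite("pics/s15.png",cv2.resize(c["pixels"][120:240,230:390,::-1],(800,600)))
```

```text
[np.float64(0.5137750906970971), np.float64(-0.013746202872136067), 0.04196737841475206, np.float64(1.342329299321593)]
t 26.6 pos [ 0.5134 -0.0139  0.0418] loc [-0.1501  0.0729] yaw 1.342 F [1.3 3.2 1.1] w 0.0005
Fvice 0.5 3.4
```

View pics/s15.png

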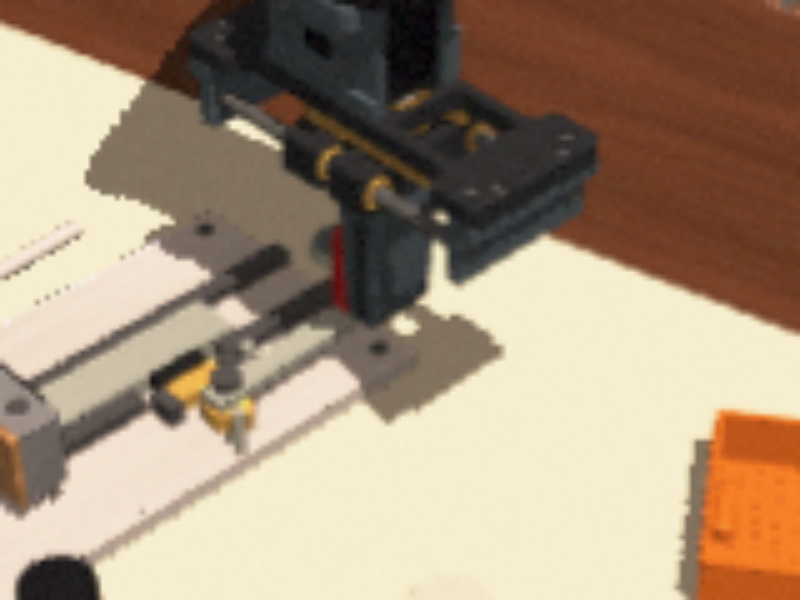

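Lever looks in line. I'll back off, rise clear and check from the top.

Call:
jog_arm --increments "5 0 0 0 0 0 255; 12 0 0 0 0 0 255; 20 0 0 0 0 0 255; 20 0 -20 0 0 0 255; 20 0 -45 0 0 0 255; 20 0 -70 0 0 0 255; 45 0 -90 0 0 0 255; 80 0 -100 0 0 0 255; 120 0 -110 0 0 0 255; 160 0 -110 0 0 0 255"

```text
time_s: 27.65
eef_pos: [0.5508, 0.144, 0.1535]
orientation: [2.459, 1.953, 0.003]
wrist_force: [1.3, -0.3, 0.2]
gripper_width: 0.0003
```

Run:
```python
from plan import *
print(apply("160 0 -110 0 0 0 255")); st()
c=capture("top");cv2.imwrite("pics/t16.png",cv2.resize(cv2.convertScaleAbs(c["pixels"][175:275,335:455,::-1],alpha=1.7),(720,600),interpolation=2))
cv2.imwrite("pics/t16b.png",c["pixels"][:,:,::-1])
c=capture("scene");cv2.imwrite("pics/s16.png",cv2.resize(c["pixels"][120:270,150:350,::-1],(800,600),interpolation=2))
```

```text
[np.float64(0.5500126350830172), np.float64(0.14209615458205052), 0.15196737841475205, np.float64(1.342329299321593)]
t 27.65 pos [0.5508 0.144  0.1535] loc [-0.1494  0.2352] yaw 1.342 F [ 1.3 -0.3  0.2] w 0.0003
Fvice 1.3 -0.0
```

View pics/t16.png

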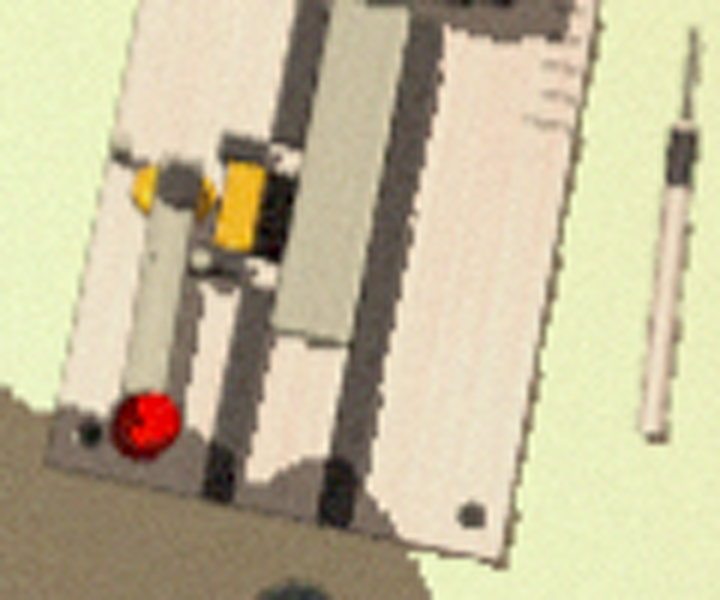

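View pics/t16b.png

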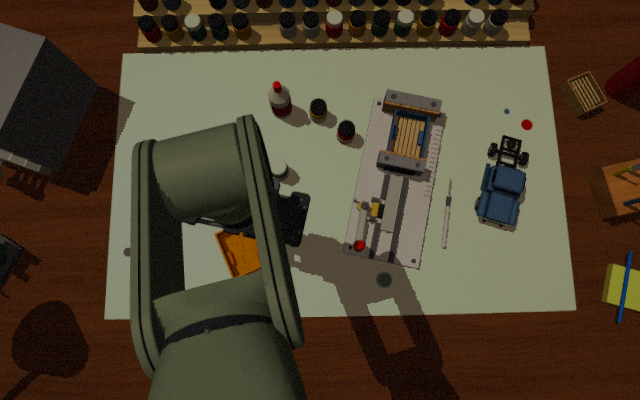

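View pics/s16.png

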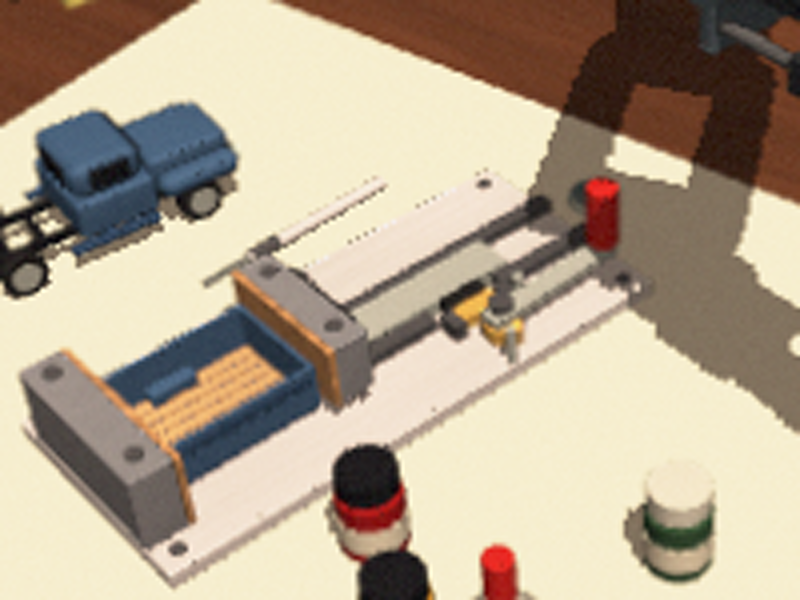

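Run:
```python
from plan import *
c=capture("top");s=capture("scene")
for nm,uv0 in(("top start",(350.2,243)),("top now",(359.5,245.8))):
    k=loc(*ray(c,uv0,.074)[:2]); d=np.array(k)-(-.07,.052); print(nm,np.round(k,4),"a",np.arctan2(-d[0],d[1]),np.hypot(*d))
for uv0 in((150+602/4,120+187/4),):
    k=loc(*ray(s,uv0,.074)[:2]); d=np.array(k)-(-.07,.052); print("scene",np.round(k,4),"a",np.arctan2(-d[0],d[1]),np.hypot(*d))
for n in("knob",):pass
# jaw: cork top edge left corner candidates
im=c["pixels"];cv2.imwrite("pics/t17.png",cv2.resize(cv2.convertScaleAbs(im[85:185,360:460,::-1],alpha=1.7),(600,600),interpolation=2))
```

```text
top start [-0.1504  0.067 ] a 1.3869599819678784 0.08182880652566366
top now [-0.1519  0.0494] a 1.6021175064491466 0.08194862481805189
scene [-0.1459  0.0522] a 1.5680585008103947 0.07586879214814529
```

View pics/t17.png

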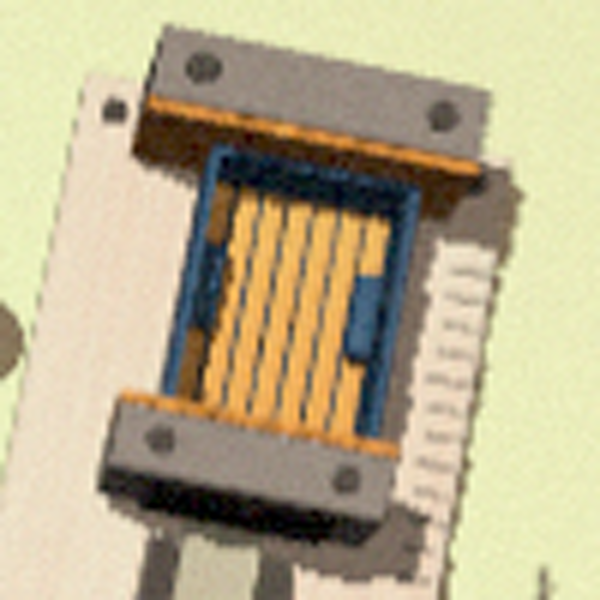

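Run:
```python
from plan import *
c=capture("top")
for u,v in((150,100),(480,170),(122,393),(395,452)): print(np.round(loc(*ray(c,(360+u/6-.0,85+v/6),.062)[:2]),4))
print(get_state()["wrist_force"].round(1))
```

```text
[0.1359 0.054 ]
[ 0.1349 -0.0557]
[0.0362 0.0448]
[ 0.0353 -0.044 ]
[ 0.5  0.  -0.1]
```

```bash
python3 -c "
from workcell import *
print(sign_off())"
```

```text
the job is handed in; nothing more can be done
None
```

I freed the cam, seated the bed and locked the jaw again, all by pushing with closed fingers. I never touched the bed itself. The job was handed in at about 28 s of the 61 s allowed.

- **Lever out:** I pushed the knob until the lever hit its low stop. It stopped moving while the force rose to about 10 N.
- **Jaw forward:** I pushed the pad slowly against about 3–4 N. It stopped dead at the expected travel, with the force rising to 15 N. The bed sits square between both cork faces in both cameras.
- **Lever back:** I swept the lever back in line with the vice. The cam angle reads 1.60 rad from the top camera and 1.57 rad from the scene camera.
- **Last checks:** The arm is clear of everything with no contact force. I saw none of the loose items moved, though the red tray, and part of the orange one, were hidden behind the arm in the last top picture.

**Disagreements:**
- My first reading of the gap between the cork faces was 99.6 mm instead of 96. I put this down to picking the back edge of the fixed cork in the picture; corrected by eye, it comes to about 96 mm.
- My fitted vice position was also about 2–4 mm off along its length, so I relied on the force stops rather than the picture for the low stop and the seating.

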